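Take the work light out of a lidded storage box and stand it on its charger

ROBOT

A 6-joint arm with a two-finger parallel gripper is mounted at the origin on the work surface. World frame = base frame: x ahead of the robot, y to its left, z up, the work surface at z = 0. Lengths are in mm, angles in rad, forces in N, time in s.
With the tool pointing down it reaches from about 350 to 875 mm from the base axis. Payload 4.2 kg.
Tool frame: the origin (TCP) lies at the very end of the fingers, on their centre line; the grasp point (between the pads) lies 19 mm behind it; z points along the fingers, y is the direction in which the jaws open and shut (so a half turn about z gives the same grasp; the last joint's range is limited). The gripper opens to 85 mm and grips with 20 to 120 N. Pads are 22 mm wide; open, the fingers measure 114 mm over their backs; the gripper's body (76 mm by 85 mm) begins 54 mm behind the grasp point. The pads swing forward as they close: fully open they stand 13 mm farther back than shut.
Start: joints at [-1.056, 0.385, 0.008, 0, -1.194, -0.259], TCP at [158.154, -604.638, 231.312] pointing down, gripper open.
Joint ranges: [-3.14, 3.14], [-1.21, 2.06], [-1.07, 1.41], [-3.16, 2.05], [-2.99, -0.16], [-3.1, 3.1]. Speed limits (rad/s): [2.79, 2.79, 3.14, 3.14, 3.14, 3.14].

INTERFACE

Orientations are given as a unit quaternion [x, y, z, w].
In Python, from bench import telemetry, eyes, arm gives the robot as it stands. The module is installed in compiled form; this text tells all that it offers.
- The arm moves only by the tool move_arm, never from a script. Its argument "deltas" is text: rows parted by semicolons, each of 6 numbers parted by spaces: the shift along the tool's x, y, z in cm, then the turn, a rotation vector about the tool's x, y, z in rad. A call has 1 to 12 rows; each row shifts and turns the commanded pose from where the row before left it, along the tool's axes as they then stand; what a row does not reach is not made up. A row lasts 1/8 s, in which the tool goes at most 62.5 mm and 10.7 degrees, less where a joint would pass 70% of its speed; a pose out of reach is approached as far as the arm can. A call is refused whole if a number of a shift passes 6.25 or a number of a turn 0.188, either way. A call with a gripper value outside its range is refused whole. "grip" is the finger opening in cm, from 0 to 8.54, set as the call begins (left out, the last holds). The fingers move at their own pace and stop on an object; the grip force is fixed at half the most. Time passes only in rows, so rows that do not move let the fingers close. It gives the time, the measured TCP pose, the force and the opening at its end, in the units of the state.
- telemetry.read_state(): the state, without advancing time (a new reading comes with each control period).
- eyes.get_image(name): name is "scene" or "side" or "wrist"; returns a dict with "pixels" (420x560x3 uint8, blue, green, red), "range_z" (420x560 float32, mm along the optical axis (not along the pixel's ray), 0 where there is no reading), "fx", "fy", "cx", "cy" (pixels), "origin" and "orientation" of the camera in the world; the wrist camera has in their place "tool_from_camera" (4x4, takes a point from camera to tool coordinates, whose origin is the TCP and whose axes are the flange's). Camera axes: x right, y up, looking along -z (the intrinsics and any distortion apply to the point x, -y, -z); pixel columns grow to the right and rows downward; lengths in mm; the calibration is good to about 2 mm. The wrist camera is an equidistant fisheye: a pixel r from the principal point sees the ray r / f radians off the axis. A picture is of the moment at which its call begins: read the wrist's pose just before it.
- arm.job_done(): hands the job in, once; it reports no verdict.
Trained networks look in a picture, given as the dict that the camera call returned (one of the last four; its "shot" number tells which), for a name from the list of things; names that differ only in an ending like _2 or _b are one class to them, and where a whole thing is asked for, a point or a joint stands for the part that bears it (a point fixed in the world has none). Each returns a list of dicts, best first, with "p" (0 to 1); they miss things now and then, are a little off and sometimes report something else, mostly with a low value. They report only what shows in the picture. A call takes as long as a camera call. They do not tell look-alikes from the thing itself.
- eyes.boxes_of(picture, name): "point" ([x, y, z] in mm, in world coordinates, good to about 4 mm: the middle of the surface that is visible of it).
The state is a dict: "clock": time; "joints": joint angles; "joint_vel": joint speeds; "joint_efforts": joint torques, N m; "position": TCP position; "ee_rot": TCP orientation; "contact_force": force on the tool from outside, world axes, zero at the start; "wrist_torque": the same for the moment, N m; "gripper_width": finger opening in mm.
Only numpy, scipy, OpenCV 4.12 (cv2) and the standard library are available. Lean on these libraries where they do the work, as an engineer would, in place of code of your own. Each camera call takes 0.05 s, during which the arm holds its last target.

TASK

Swing the clear lid of the black storage box right over so that it stays open by itself, lift the orange work light out of its sloping cradle and stand it upright, gently, in the middle of the round charging pad. Leave the lid open and the light standing there, and do not disturb the tape measure, the spray can or the screwdriver.

Things in the scene. Friction and masses are not known exactly. Their poses are not given: they have to be found in the camera images.
- box: Black storage box fixed to the table, 200 (x) by 240 (y) by 95 mm high, walls 5 mm. Origin under its centre, z up, x to the hinge side; its front (-x) faces the robot. Inside a grey sloped cradle holds the work light, foot centre at (50, -30, 25) mm. The cradle lies under the light to 75 mm along its length; its side cheeks (53 mm over all) end 35 mm along it. The tape measure is at +y.
- lid (a joint): Angle of the clear shell lid, rad: 0 shut (at the start), grows as its front edge rises, stop at 1.9 (leaning back). Free hinge on the far rim, no spring, about 0.35 kg. Balance point near 1.2: below it falls shut, beyond it falls back to the stop and stays. Shell 200 x 240 mm, 60 mm deep, its top 155 mm above the table when shut.
- lid_handle (a point): Middle of the orange round handle bar on the lid's top at the front edge: bar 10 mm thick, parallel to the box's y, 90 mm between its two end posts' centres, bar centre 35 mm above the lid's top (190 mm above the table when shut). Moves with the lid. The axes are the lid's own (as the box's when shut).
- lid_hinge (a point): Middle of the hinge axis, on the far rim of the box 95 mm above the table; the axis runs along the box's y. The handle bar lies 190 mm from it towards the robot and 95 mm above it when the lid is shut (212 mm radius).
- light_mid (a point): Centre of the orange work light: a cylinder 42 mm in diameter and 110 mm long, about 0.25 kg, black foot, orange middle, white lens band and black cap. The point lies on its axis 55 mm from either end; its z runs from foot to cap. It starts in its cradle, its cap leaning 30 degrees towards the front of the box. Both sides are free from 35 mm above the foot up; a grasp 20 to 35 mm below the cap leaves room for the hand.
- pad_top (a point): Centre of the top face of the round white charging pad with black middle, 110 mm in diameter, 10 mm high, fixed to the table; z up.
- tape: Yellow tape measure 60 x 34 x 58 mm standing loose in the box at its +y side; origin under its centre. A bystander.
- can: Spray can 56 mm in diameter, 140 mm tall, standing loose behind the pad (seen from the robot); origin under its centre. A bystander.
- driver_grip (a point): Handle of a screwdriver about 180 mm long lying loose on the table in front of the box, roughly along the box's front. A bystander.
Things that resemble listed ones, but are neither listed nor needed, are in the scene too. Several things look just like the part that bears pad_top: the one meant starts farthest to the robot's left.

How it is judged:
By the outcome, as a careful person would: the job done as asked, in the order asked, and still so for the second after the job is handed in, with the robot touching nothing.
It also fails if it takes over 56 s, if anything falls off the work surface, if the arm or the gripper's body presses on something with over 40 N, if the wrist force passes 120 N, or if a joint passes its speed limit or range.

## Working session

There is one attempt and no reset: what is moved stays moved. The work goes in short steps, Python scripts to look and compute and a tool call to move; the robot and the scene stay as the last step left them, time stands still between calls to the robot, and variables do not carry over. Pictures are saved under pics/ and viewed, and the job is handed in when it is done.

Besides the shell and the picture viewer there is one more tool, called after "Call:" by a JSON object that holds its "op" and its "data". move_arm: Moves the arm, as the interface text tells. Its arguments: {"type":"object","properties":{"deltas":{"type":"string"},"grip":{"type":"number"}},"required":["deltas"]}

```bash
ls; mkdir -p pics; cat > h.py <<'E'
import numpy as np, cv2, json
from scipy.spatial.transform import Rotation as R
from bench import telemetry, eyes, arm
def shot(name, fn=None):
    d=eyes.get_image(name)
    if fn: cv2.imwrite('pics/'+fn, d['pixels'])
    return d
def cloud(d):
    h,w=d['range_z'].shape
    u,v=np.meshgrid(np.arange(w),np.arange(h))
    z=d['range_z']
    P=np.stack([(u-d['cx'])/d['fx']*z, -(v-d['cy'])/d['fy']*z, -z],-1)
    return P@R.from_quat(d['orientation']).as_matrix().T+np.array(d['origin'])
E
python3 - <<'E'
from h import *
s=telemetry.read_state()
for k,v in s.items(): print(k,v)
for n in ['scene','side','wrist']:
    d=shot(n,n+'0.png'); print(n,[ (k,v) for k,v in d.items() if k not in('pixels','range_z')])
    for t in ['box','lid','lid_handle','light_mid','pad_top','tape','can','driver_grip','lid_hinge']:
        try: print(t,[(np.round(b['point']).tolist(),round(b['p'],2)) for b in eyes.boxes_of(d,t)][:5])
        except Exception as e: print(t,e)
print(telemetry.read_state()['clock'])
E
```

```text
pics
clock 0.0
joints [-1.05639975e+00  3.85538697e-01  6.65107239e-03 -5.14311597e-04
 -1.19400805e+00 -2.58600645e-01]
joint_vel [-0.00149623 -0.00044679  0.00225578  0.00035526 -0.00128984  0.00148865]
joint_efforts [ 1.52215935e-04 -3.92287052e+01  1.88399184e+01  4.18620721e+00
 -4.70040497e-03 -1.60131083e-05]
position [ 158.01247073 -604.09724599  230.23997648]
ee_rot [-1.27455395e-01  9.91843719e-01  1.06233937e-03 -1.74285377e-04]
contact_force [-0.25996312 -0.24874374  0.51295748]
wrist_torque [-0.04922668  0.01974034 -0.01427316]
gripper_width 85.58057390277938
scene [('fx', 521.9897476360386), ('fy', 521.9897476360386), ('cx', 277.8002210998917), ('cy', 204.32569352892062), ('origin', array([1197.93803692,  136.21915   , 1287.60637209])), ('orientation', array([0.16783674, 0.21354884, 0.75078924, 0.60211563])), ('shot', 1)]
box []
lid [([548.0, -139.0, 154.0], 0.85)]
lid_handle [([544.0, -138.0, 156.0], 0.89)]
light_mid []
pad_top [([773.0, 23.0, 8.0], 0.82), ([267.0, -278.0, 10.0], 0.78), ([537.0, 129.0, 11.0], 0.71), ([765.0, -155.0, 12.0], 0.71)]
tape []
can [([676.0, 
[... 775 characters left out ...]
', 325.19226210127806), ('fy', 325.19226210127806), ('cx', 280.00899027243446), ('cy', 204.4632297016796), ('tool_from_camera', array([[-3.71768767e-04,  9.59128975e-01,  2.82969029e-01,
         7.18428600e+01],
       [ 9.99999784e-01,  5.09690562e-04, -4.13791928e-04,
         9.32919248e-01],
       [-5.41106471e-04,  2.82968814e-01, -9.59128958e-01,
        -1.42994225e+02],
       [ 0.00000000e+00,  0.00000000e+00,  0.00000000e+00,
         1.00000000e+00]])), ('shot', 3)]
box [([436.0, -245.0, 46.0], 0.68)]
lid [([437.0, -229.0, 100.0], 0.57)]
lid_handle [([435.0, -231.0, 103.0], 0.62)]
light_mid []
pad_top []
tape []
can []
driver_grip []
lid_hinge [([434.0, -229.0, 99.0], 0.64)]
1.5
```

View pics/scene0.png

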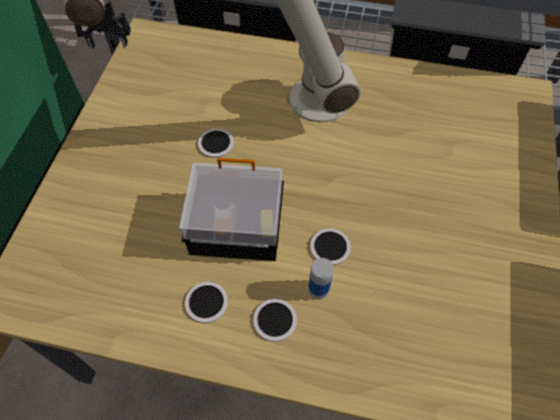

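View pics/side0.png

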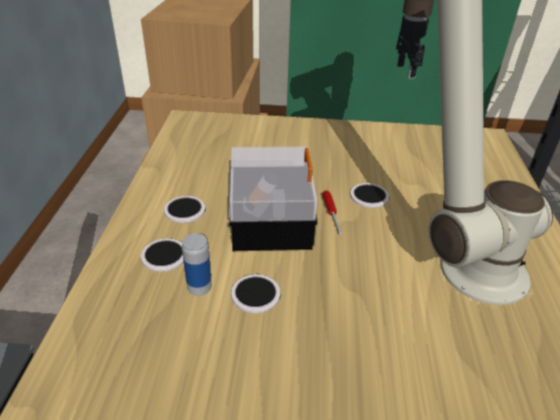

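View pics/wrist0.png

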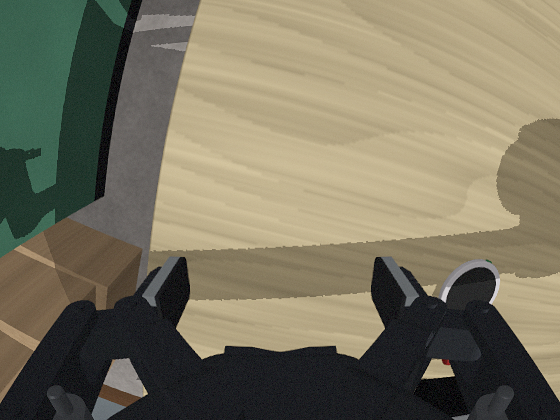

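```bash
cat > m.py <<'E'
from h import *
for n in ['scene','side']:
    d=shot(n); np.savez('pics/'+n+'0.npz',**{k:np.array(v) for k,v in d.items()})
    P=cloud(d); hsv=cv2.cvtColor(d['pixels'],cv2.COLOR_BGR2HSV)
    r=d['range_z']>0
    X,Y,Z=P[...,0],P[...,1],P[...,2]
    reg=r&(X>330)&(X<720)&(Y>-340)&(Y<20)
    tp=reg&(Z>145)&(Z<165)
    print(n,'lidtop n',tp.sum(), cv2.minAreaRect(P[tp][:,:2].astype(np.float32)), np.median(Z[tp]))
    o=reg&(hsv[...,0]<18)&(hsv[...,1]>150)&(hsv[...,2]>90)&(Z>165)&(Z<215)
    print('handle',o.sum(),P[o].mean(0) if o.sum() else None, P[o].min(0),P[o].max(0))
    print(cv2.minAreaRect(P[o][:,:2].astype(np.float32)))
    # pad
    m=r&(np.hypot(X-533,Y-130)<75)&(Z>5)&(Z<16)
    print('pad',m.sum(),cv2.minEnclosingCircle(P[m][:,:2].astype(np.float32)),np.median(Z[m]))
    bl=m&(hsv[...,2]<60); print('black',cv2.minEnclosingCircle(P[bl][:,:2].astype(np.float32)),P[bl].mean(0))
    c=r&(np.hypot(X-665,Y-130)<60)&(Z>30); print('can',P[c].min(0),P[c].max(0),P[c].mean(0))
    rd=r&((hsv[...,0]<8)|(hsv[...,0]>172))&(hsv[...,1]>150)&(X>250)&(X<480)&(Y<0)&(Y>-300)&(Z<60)&(Z>3)
    if rd.sum(): print('red',P[rd].min(0),P[rd].max(0),P[rd].mean(0))
    for z0 in (Z>60)&(Z<90),: 
        bx=reg&z0; print('walls',bx.sum(), cv2.minAreaRect(P[bx][:,:2].astype(np.float32)) if bx.sum()>5 else 0)
E
python3 m.py
python3 - <<'E'
import cv2
a=cv2.imread('pics/side0.png')[120:320,120:400]; b=cv2.imread('pics/scene0.png')[120:340,160:380]
cv2.imwrite('pics/c1.png',cv2.hconcat([cv2.resize(a,(400,300)),cv2.resize(b,(300,300))]))
E
```

```text
scene lidtop n 6337 ((525.6763916015625, -142.0874786376953), (206.01022338867188, 241.55213928222656), 7.837696552276611) 155.58134565634737
handle 143 [ 437.49056205 -150.01610104  192.50167614] [ 426.65996588 -199.30749246  167.35542499] [ 450.21096645 -103.97354531  200.73520818]
((436.8907165527344, -152.10824584960938), (13.82565689086914, 96.4052505493164), 8.289945602416992)
pad 1057 ((534.262939453125, 130.89007568359375), 73.07649230957031) 10.152371485092317
black ((533.1182861328125, 126.28334045410156), 44.3276252746582) [532.93634551 127.37736906  10.47160319]
can [638.00344126  89.74775534  30.70322354] [693.34268788 146.02764133 145.98455753] [675.26291779 118.35524278 111.49777769]
walls 391 ((583.6619262695312, -85.34004211425781), (157.50558471679688, 316.91522216796875), 46.55947494506836)
side lidtop n 4562 ((526.4943237304688, -143.06817626953125), (200.18763732910156, 248.13758850097656), 7.928693771362305) 156.94947682963164
handle 116 [ 435.87891804 -140.35941341  190.10278509] [ 426.49270913 -199.23879651  165.06948198] [ 446.05259277 -103.34865416  199.43770032]
((437.4351501464844, -151.55081176757812), (9.303043365478516, 96.78878021240234), 8.498311042785645)
pad 1485 ((531.19921875, 130.3382568359375), 72.59899139404297) 11.269291962884608
black ((535.409912109375, 125.77842712402344), 43.45352554321289) [534.64904232 126.44188729  11.48590848]
can [635.02832981  90.69809845  30.1092284 ] [690.77373103 148.68441927 144.99819239] [659.41928751 132.73484934 100.4468166 ]
red [ 354.89335092 -260.74808015    7.09719556] [ 390.95539601 -175.01087946   30.97943514] [ 372.77472787 -212.93333077   23.75374268]
walls 704 ((509.3119201660156, -22.853412628173828), (208.22866821289062, 16.879741668701172), 9.405157089233398)
```

View pics/c1.png

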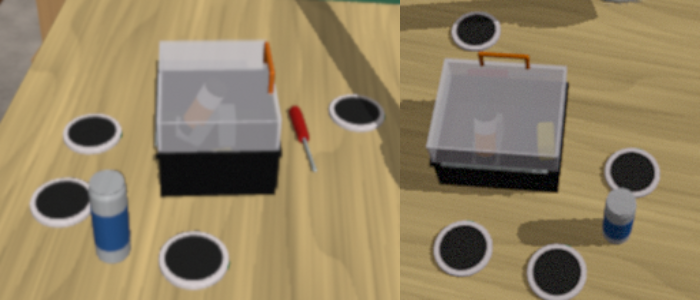

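```bash
cat > plan.py <<'E'
from h import *
YAW=np.deg2rad(8.0)
C=np.array([526,-141.5,0.]); BX=np.array([np.cos(YAW),np.sin(YAW),0]); BY=np.array([-np.sin(YAW),np.cos(YAW),0]); ZZ=np.array([0,0,1.])
H=C+100*BX+95*ZZ
def box(x,y,z): return C+x*BX+y*BY+z*ZZ
def frame(y,z):
    y=np.array(y,float);z=np.array(z,float);z/=np.linalg.norm(z);y-=z*(y@z);y/=np.linalg.norm(y)
    return R.from_matrix(np.stack([np.cross(y,z),y,z],1))
def cur():
    s=telemetry.read_state(); return np.array(s['position']),R.from_quat(s['ee_rot'])
def rows(p,r,wps,dp=1,dr=2):
    """wps: list of (pos,R,n)"""
    out=[]
    p=p.copy()
    for (tp,tr,n) in wps:
        p0,r0=p.copy(),r; rv=(r0.inv()*tr).as_rotvec()
        for i in range(1,n+1):
            gp=p0+(tp-p0)*i/n; gr=r0*R.from_rotvec(rv*i/n)
            d=np.round(r.inv().apply(gp-p)/10,dp); w=np.round((r.inv()*gr).as_rotvec(),dr)
            p=p+r.apply(d*10); r=r*R.from_rotvec(w); out.append(np.r_[d,w]+0)
    for k in range(0,len(out),12):
        print('; '.join(' '.join('%g'%x for x in o) for o in out[k:k+12]))
    print('end',p.round(1),'err',(p-wps[-1][0]).round(1),((r.inv()*wps[-1][1]).as_rotvec()).round(3))
    return p,r
E
python3 - <<'E'
from plan import *
p,r=cur()
Rl=frame(-BX,-ZZ)
hb=np.array([437,-152,190.])
rows(p,r,[(hb+[0,0,70-19],Rl,15)])
E
```

```text
-2.6 2.4 -0.1 0 0 -0.1; -2.8 2.2 0 0 0 -0.09; -2.9 2 -0.1 0 0 -0.1; -3.2 1.6 -0.1 0 0 -0.1; -3.3 1.3 0 0 0 -0.09; -3.4 1 -0.1 0 0 -0.1; -3.5 0.6 -0.1 0 0 -0.1; -3.5 0.3 0 0 0 -0.1; -3.5 -0.1 -0.1 0 0 -0.09; -3.6 -0.4 0 0 0 -0.1; -3.4 -0.7 -0.1 0 0 -0.1; -3.4 -1.1 -0.1 0 0 -0.09
-3.3 -1.3 0 0 0 -0.1; -3.1 -1.7 -0.1 0 0 -0.1; -2.9 -2 -0.1 0 0 -0.09
end [ 436.9 -152.4  241.3] err [-0.1 -0.4  0.3] [-0.    -0.    -0.005]
```

Call:
{"op": "move_arm", "data": {"deltas": "-2.6 2.4 -0.1 0 0 -0.1; -2.8 2.2 0 0 0 -0.09; -2.9 2 -0.1 0 0 -0.1; -3.2 1.6 -0.1 0 0 -0.1; -3.3 1.3 0 0 0 -0.09; -3.4 1 -0.1 0 0 -0.1; -3.5 0.6 -0.1 0 0 -0.1; -3.5 0.3 0 0 0 -0.1; -3.5 -0.1 -0.1 0 0 -0.09; -3.6 -0.4 0 0 0 -0.1; -3.4 -0.7 -0.1 0 0 -0.1; -3.4 -1.1 -0.1 0 0 -0.09", "grip": 5}}

```text
clock: 3.1
position: [382.1, -241.9, 239.6]
ee_rot: [-0.651, 0.759, -0.0, 0.0]
contact_force: [0.5, -0.8, 0.8]
gripper_width: 50.2
```

Call:
{"op": "move_arm", "data": {"deltas": "-3.3 -1.3 0 0 0 -0.1; -3.1 -1.7 -0.1 0 0 -0.1; -2.9 -2 -0.1 0 0 -0.09; 0 0 0 0 0 0; 0 0 0 0 0 0"}}

```text
clock: 3.72
position: [436.7, -152.5, 241.3]
ee_rot: [0.753, -0.658, -0.0, 0.0]
contact_force: [0.3, -1.0, -0.1]
gripper_width: 49.7
```

```bash
python3 - <<'E'
from plan import *
p,r=cur()
print(telemetry.read_state()['joints'],telemetry.read_state()['contact_force'])
d=shot('wrist','w1.png')
# fisheye back-projection of orange pixels
T=np.array(d['tool_from_camera']); 
hh,ww=d['range_z'].shape
u,v=np.meshgrid(np.arange(ww),np.arange(hh)); a=(u-d['cx'])/d['fx']; b=(v-d['cy'])/d['fy']; th=np.hypot(a,b)
s=np.where(th>1e-6,np.tan(th)/np.maximum(th,1e-6),1); z=d['range_z']
Pc=np.stack([a*s*z,-b*s*z,-z],-1); Pt=Pc@T[:3,:3].T+T[:3,3]; P=r.apply(Pt.reshape(-1,3)).reshape(Pt.shape)+p
hsv=cv2.cvtColor(d['pixels'],cv2.COLOR_BGR2HSV)
o=(z>0)&(hsv[...,0]<18)&(hsv[...,1]>150)&(hsv[...,2]>60)&(P[...,2]>180)&(P[...,2]<215)
print(o.sum(),P[o].mean(0),P[o].min(0),P[o].max(0)); print(cv2.minAreaRect(P[o][:,:2].astype(np.float32)))
print('frame',r.as_matrix().round(3).tolist())
np.save('pics/w1P.npy',P)
E
```

```text
[ 1.68119317e-02  9.65909901e-02 -3.54465425e-01  1.37478186e-05
 -1.11997176e+00  1.17907131e-01] [ 0.29699593 -0.99829232 -0.07802473]
2113 [ 436.91300773 -158.6990216   194.77706648] [ 425.8890485  -202.64624571  180.30860664] [ 446.9612269  -105.54147755  197.33571578]
((436.3079528808594, -154.17037963867188), (9.250247955322266, 97.8103256225586), 7.8908538818359375)
frame [[0.134, -0.991, -0.0], [-0.991, -0.134, -0.0], [-0.0, 0.0, -1.0]]
```

View pics/w1.png

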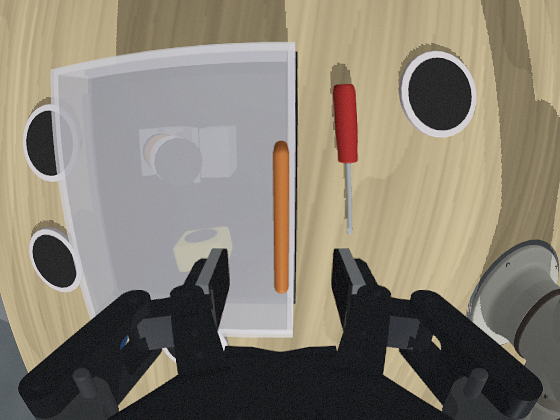

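Call:
{"op": "move_arm", "data": {"deltas": "0 0 2 0 0 0; 0 0 2 0 0 0; 0 0 2 0 0 0; 0 0 0.9 0 0 0; 0 0 0 0 0 0; 0 0 0 0 0 0"}}

```text
clock: 4.53
position: [437.4, -152.7, 173.1]
ee_rot: [0.753, -0.658, 0.001, -0.0]
contact_force: [0.5, 0.4, -0.5]
gripper_width: 50.3
```

Call:
{"op": "move_arm", "data": {"deltas": "0 0 0 0 0 0; 0 0 0 0 0 0; 0 0 0 0 0 0; 0 0 0 0 0 0; 0 0 0 0 0 0; 0 0 0 0 0 0", "grip": 0}}

```text
clock: 5.28
position: [436.2, -152.5, 172.8]
ee_rot: [0.753, -0.658, -0.0, 0.001]
contact_force: [-4.4, -0.2, 5.6]
gripper_width: 8.1
```

```bash
cat > arc.py <<'E'
from plan import *
import sys
H=np.array([624.7,-126.6,95.])
def B(t):
    a=np.arctan2(95,190)+t; return H+212.4*(-np.cos(a)*BX+np.sin(a)*ZZ)
p0=np.array([436.4,-152.5,172.0])
R0=frame(-BX,-ZZ)
def go(t0,t1,n,dp=2):
    p,r=cur()
    print('meas-vs-plan',(p-(p0+B(t0)-B(0))).round(1),telemetry.read_state()['contact_force'].round(1))
    ts=np.linspace(t0,t1,n+1)[1:]
    st=p0+B(t0)-B(0)
    rows(st,R0,[(p0+B(t)-B(0),R0,1) for t in ts],dp=dp)
if __name__=='__main__': go(float(sys.argv[1]),float(sys.argv[2]),int(sys.argv[3]),1)
E
python3 arc.py 0 0.4 8; python3 arc.py 0.4 1.0 12;
```

```text
meas-vs-plan [-0.2 -0.   0.8] [-4.4 -0.2  5.6]
0 -0.5 -0.9 0 0 0; 0 -0.5 -0.9 0 0 0; 0 -0.6 -0.9 0 0 0; 0 -0.7 -0.9 0 0 0; 0 -0.6 -0.8 0 0 0; 0 -0.8 -0.8 0 0 0; 0 -0.7 -0.7 0 0 0; 0 -0.8 -0.7 0 0 0
end [ 487.9 -145.3  238. ] err [ 0.   0.  -0.5] [0. 0. 0.]
meas-vs-plan [-51.7  -7.3 -65.7] [-4.4 -0.2  5.6]
0 -0.8 -0.7 0 0 0; 0 -0.9 -0.6 0 0 0; 0 -0.9 -0.6 0 0 0; 0 -0.9 -0.5 0 0 0; 0 -0.9 -0.5 0 0 0; 0 -1 -0.5 0 0 0; 0 -1 -0.4 0 0 0; 0 -1 -0.3 0 0 0; 0 -1 -0.3 0 0 0; 0 -1 -0.2 0 0 0; 0 -1.1 -0.2 0 0 0; 0 -1 -0.2 0 0 0
end [ 601.8 -129.3  288.5] err [-0.3 -0.   0.3] [0. 0. 0.]
```

Call:
{"op": "move_arm", "data": {"deltas": "0 -0.5 -0.9 0 0 0; 0 -0.5 -0.9 0 0 0; 0 -0.6 -0.9 0 0 0; 0 -0.7 -0.9 0 0 0; 0 -0.6 -0.8 0 0 0; 0 -0.8 -0.8 0 0 0; 0 -0.7 -0.7 0 0 0; 0 -0.8 -0.7 0 0 0"}}

```text
clock: 6.28
position: [486.3, -145.5, 239.7]
ee_rot: [0.753, -0.658, -0.002, 0.002]
contact_force: [-10.4, 0.5, 7.2]
gripper_width: 7.6
```

```bash
python3 - <<'E'
from plan import *
shot('side','s2.png')
E
python3 arc.py 0.4 1.0 12
```

```text
meas-vs-plan [-0.2 -0.1  2.3] [-10.9   1.8   9.9]
0 -0.8 -0.7 0 0 0; 0 -0.9 -0.6 0 0 0; 0 -0.9 -0.6 0 0 0; 0 -0.9 -0.5 0 0 0; 0 -0.9 -0.5 0 0 0; 0 -1 -0.5 0 0 0; 0 -1 -0.4 0 0 0; 0 -1 -0.3 0 0 0; 0 -1 -0.3 0 0 0; 0 -1 -0.2 0 0 0; 0 -1.1 -0.2 0 0 0; 0 -1 -0.2 0 0 0
end [ 601.8 -129.3  288.5] err [-0.3 -0.   0.3] [0. 0. 0.]
```

View pics/s2.png

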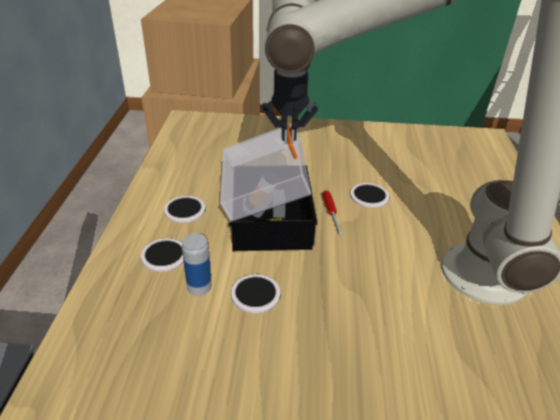

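Call:
{"op": "move_arm", "data": {"deltas": "0 -0.7 -0.8 0 0 0; 0 -0.9 -0.7 0 0 0; 0 -0.9 -0.6 0 0 0; 0 -0.9 -0.5 0 0 0; 0 -0.9 -0.5 0 0 0; 0 -1 -0.5 0 0 0; 0 -1 -0.4 0 0 0; 0 -1 -0.3 0 0 0; 0 -1 -0.3 0 0 0; 0 -1 -0.2 0 0 0; 0 -1.1 -0.2 0 0 0; 0 -1 -0.2 0 0 0"}}

```text
clock: 7.82
position: [602.9, -129.5, 292.1]
ee_rot: [0.753, -0.657, 0.001, -0.001]
contact_force: [-4.2, 1.9, 4.1]
gripper_width: 7.4
```

```bash
python3 arc.py 1.0 1.4 8;python3 arc.py 1.4 1.8 8; 
```

```text
meas-vs-plan [ 0.8 -0.3  3.9] [-4.2  1.9  4.1]
0 -1.1 -0.1 0 0 0; 0 -1 0 0 0 0; 0 -1.1 0 0 0 0; 0 -1 0.1 0 0 0; 0 -1.1 0.1 0 0 0; 0 -1 0.2 0 0 0; 0 -1.1 0.2 0 0 0; 0 -1 0.3 0 0 0
end [ 685.2 -117.5  280.2] err [-0.  -0.  -0.2] [0. 0. 0.]
meas-vs-plan [-82.4 -12.   11.8] [-4.2  1.9  4.1]
0 -1 0.3 0 0 0; 0 -1 0.4 0 0 0; 0 -1 0.4 0 0 0; 0 -0.9 0.5 0 0 0; 0 -0.9 0.5 0 0 0; 0 -0.9 0.6 0 0 0; 0 -0.9 0.6 0 0 0; 0 -0.8 0.7 0 0 0
end [ 758.5 -107.2  240.4] err [-0.3 -0.  -0.1] [0. 0. 0.]
```

Call:
{"op": "move_arm", "data": {"deltas": "0 -1.1 -0.1 0 0 0; 0 -1 0 0 0 0; 0 -1.1 0 0 0 0; 0 -1 0.1 0 0 0; 0 -1.1 0.1 0 0 0; 0 -1 0.2 0 0 0; 0 -1.1 0.2 0 0 0; 0 -1 0.3 0 0 0"}}

```text
clock: 8.82
position: [686.3, -118.2, 282.6]
ee_rot: [0.753, -0.658, 0.001, -0.001]
contact_force: [-0.4, 2.4, 4.1]
gripper_width: 7.5
```

Call:
{"op": "move_arm", "data": {"deltas": "0 -1 0.3 0 0 0; 0 -1 0.4 0 0 0; 0 -1 0.4 0 0 0; 0 -0.9 0.5 0 0 0; 0 -0.9 0.5 0 0 0; 0 -0.9 0.6 0 0 0; 0 0 0 0 0 0"}}

```text
clock: 9.7
position: [742.6, -110.4, 254.0]
ee_rot: [0.753, -0.658, 0.0, -0.001]
contact_force: [1.2, 4.5, 2.5]
gripper_width: 7.7
```

```bash
python3 - <<'E'
from plan import *
d=shot('side','s3.png');e=shot('scene','c3.png')
cv2.imwrite('pics/sc3.png',cv2.hconcat([cv2.resize(d['pixels'][50:300,100:400],(400,333)),cv2.resize(e['pixels'][50:350,100:400],(333,333))]))
E
python3 arc.py 1.7 1.8 2
```

```text
meas-vs-plan [ 0.1 -0.9  1.1] [1.5 4.8 2.1]
0 -0.9 0.6 0 0 0; 0 -0.8 0.7 0 0 0
end [ 758.9 -107.2  240.2] err [ 0.   0.  -0.3] [0. 0. 0.]
```

View pics/sc3.png

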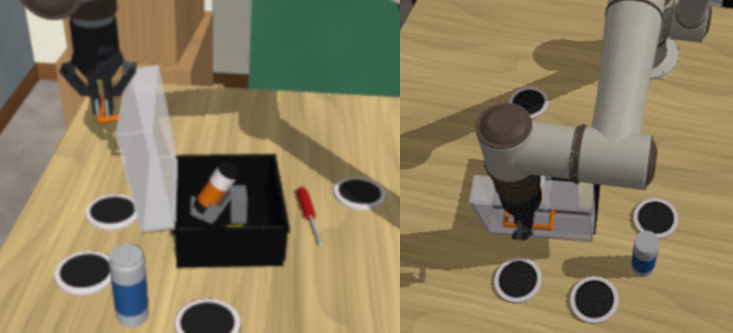

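Call:
{"op": "move_arm", "data": {"deltas": "0 -0.9 0.6 0 0 0; 0 -0.8 0.7 0 0 0; 0 -0.4 0.4 0 0 0; 0 0 0 0 0 0"}}

```text
clock: 10.3
position: [763.4, -107.5, 237.1]
ee_rot: [0.753, -0.658, 0.0, -0.001]
contact_force: [2.0, 5.3, 1.8]
gripper_width: 7.7
```

Call:
{"op": "move_arm", "data": {"deltas": "0 0 0 0 0 0; 0 0 0 0 0 0; 0 0 0 0 0 0; 0 0 0 0 0 0", "grip": 2}}

```text
clock: 10.8
position: [761.8, -108.9, 238.1]
ee_rot: [0.753, -0.658, -0.0, 0.0]
contact_force: [0.3, -0.6, -0.2]
gripper_width: 20.1
```

Call:
{"op": "move_arm", "data": {"deltas": "0 0 -0.5 0 0 0; 0 0 -0.8 0 0 0; 0 0 -1 0 0 0; 0 0 -1.5 0 0 0; 0 0 -2 0 0 0; 0 0 -2 0 0 0; 0 0 -2 0 0 0"}}

```text
clock: 11.68
position: [761.7, -108.4, 338.5]
ee_rot: [0.753, -0.658, 0.0, -0.0]
contact_force: [0.2, -0.7, 0.2]
gripper_width: 20.2
```

```bash
cat > look.py <<'E'
from plan import *
d=shot('side','s4.png');e=shot('scene','c4.png')
print([ (b['point'],b['p']) for b in eyes.boxes_of(d,'light_mid')][:2])
for n,d in (('side',d),('scene',e)):
    P=cloud(d); hsv=cv2.cvtColor(d['pixels'],cv2.COLOR_BGR2HSV); X,Y,Z=[P[...,i] for i in range(3)]
    b=P-C; bx,by=b@BX,b@BY
    ins=(d['range_z']>0)&(abs(bx)<90)&(abs(by)<108)&(Z>10)&(Z<150)
    o=ins&(hsv[...,0]<16)&(hsv[...,1]>150)&(hsv[...,2]>90)
    w=ins&(hsv[...,1]<50)&(hsv[...,2]>170)
    y=ins&(hsv[...,0]>18)&(hsv[...,0]<35)&(hsv[...,1]>100)
    for k,m in (('orange',o),('white',w),('yellow',y)):
        if m.sum()>3: print(n,k,m.sum(),'box mean',bx[m].mean().round(1),by[m].mean().round(1),Z[m].mean().round(1),'min',bx[m].min().round(),by[m].min().round(),Z[m].min().round(),'max',bx[m].max().round(),by[m].max().round(),Z[m].max().round())
    rim=(d['range_z']>0)&(abs(bx)<112)&(abs(by)<130)&(Z>86)&(Z<100)&(hsv[...,2]<80)
    print('rim',cv2.minAreaRect(P[rim][:,:2].astype(np.float32)))
E
python3 look.py
python3 - <<'E'
import cv2
d=cv2.imread('pics/s4.png');e=cv2.imread('pics/c4.png')
cv2.imwrite('pics/sc4.png',cv2.hconcat([cv2.resize(d[50:300,100:400],(400,333)),cv2.resize(e[50:350,100:400],(333,333))]))
E
```

```text
[([549.6, -152.3, 90.6], 0.57)]
side orange 215 box mean 34.6 -17.2 68.0 min 9.0 -36.0 41.0 max 56.0 -7.0 92.0
side white 108 box mean 14.3 -14.1 102.0 min -4.0 -25.0 83.0 max 30.0 -5.0 117.0
side yellow 17 box mean -6.4 67.6 60.5 min -20.0 8.0 13.0 max 10.0 75.0 66.0
rim ((526.1343994140625, -139.49888610839844), (206.65505981445312, 253.90171813964844), 7.840980052947998)
scene orange 94 box mean 36.5 -22.3 77.0 min 16.0 -44.0 31.0 max 45.0 -10.0 94.0
scene white 14 box mean 15.9 -12.0 104.6 min 11.0 -14.0 93.0 max 21.0 -9.0 116.0
scene yellow 292 box mean 7.7 87.7 59.1 min -90.0 13.0 10.0 max 35.0 107.0 71.0
rim ((538.5133666992188, -18.82730484008789), (150.5882568359375, 9.718487739562988), 7.701585292816162)
```

View pics/sc4.png

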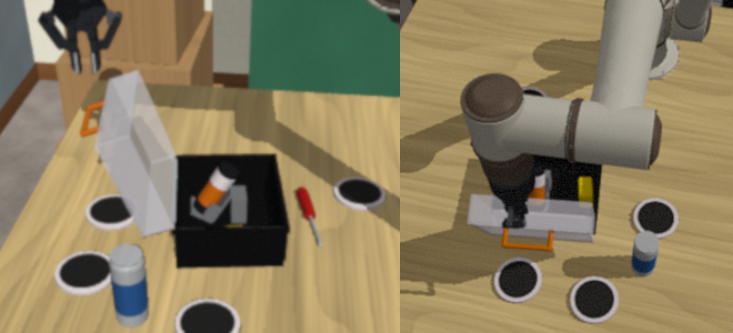

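```bash
sed -i 's/deg2rad(8.0)/deg2rad(7.9)/; s/C=np.array(\[526,-141.5,0.\])/C=np.array([525.9,-140.2,0.])/' plan.py
cat > g.py <<'E'
from plan import *
AX=-0.5*BX+0.8660254*ZZ; FOOT=box(50,-30,25)
Rg=frame(BY,-AX)
E
python3 - <<'E'
from g import *
p,r=cur()
tg=FOOT+60*AX; pre=FOOT+190*AX
Rm=frame(BX*-1+BY,-ZZ)
print('target',tg,'pre',pre)
p,r=rows(p,r,[(box(60,-30,375),Rm,8),(pre,Rg,12)])
E
```

```text
target [ 549.83352565 -167.16639298   76.961524  ] pre [ 485.45041054 -176.10028847  189.544826  ]
0.4 2.2 -0.5 0 0 0.1; 0.6 2.2 -0.4 0 0 0.1; 0.8 2.1 -0.5 0 0 0.09; 1 2.1 -0.4 0 0 0.1; 1.1 1.9 -0.5 0 0 0.1; 1.4 1.8 -0.5 0 0 0.1; 1.6 1.6 -0.4 0 0 0.09; 1.7 1.5 -0.5 0 0 0.1; 0.6 0.6 1.5 0.02 -0.04 0.06; 0.7 0.6 1.5 0.01 -0.04 0.07; 0.9 0.6 1.5 0.02 -0.04 0.06; 0.9 0.6 1.4 0.02 -0.04 0.07
1 0.5 1.4 0.01 -0.05 0.06; 1.1 0.5 1.3 0.02 -0.04 0.06; 1.1 0.4 1.3 0.02 -0.04 0.07; 1.3 0.3 1.2 0.02 -0.04 0.06; 1.3 0.4 1.1 0.01 -0.04 0.07; 1.4 0.2 1.1 0.02 -0.04 0.06; 1.4 0.1 1.1 0.02 -0.04 0.07; 1.5 0.1 0.9 0.01 -0.04 0.06
end [ 485.6 -176.3  189.8] err [ 0.2 -0.2  0.3] [ 0.004 -0.003 -0.   ]
```

Call:
{"op": "move_arm", "data": {"deltas": "0.4 2.2 -0.5 0 0 0.1; 0.6 2.2 -0.4 0 0 0.1; 0.8 2.1 -0.5 0 0 0.09; 1 2.1 -0.4 0 0 0.1; 1.1 1.9 -0.5 0 0 0.1; 1.4 1.8 -0.5 0 0 0.1; 1.6 1.6 -0.4 0 0 0.09; 1.7 1.5 -0.5 0 0 0.1; 0.6 0.6 1.5 0.02 -0.04 0.06; 0.7 0.6 1.5 0.01 -0.04 0.07; 0.9 0.6 1.5 0.02 -0.04 0.06; 0.9 0.6 1.4 0.02 -0.04 0.07", "grip": 7.6}}

```text
clock: 13.32
position: [552.8, -166.7, 310.5]
ee_rot: [-0.324, 0.942, 0.005, 0.087]
contact_force: [0.0, -0.5, 0.7]
gripper_width: 76.1
```

Call:
{"op": "move_arm", "data": {"deltas": "1 0.5 1.4 0.01 -0.05 0.06; 1.1 0.5 1.3 0.02 -0.04 0.06; 1.1 0.4 1.3 0.02 -0.04 0.07; 1.3 0.3 1.2 0.02 -0.04 0.06; 1.3 0.4 1.1 0.01 -0.04 0.07; 1.4 0.2 1.1 0.02 -0.04 0.06; 1.4 0.1 1.1 0.02 -0.04 0.07; 1.5 0.1 0.9 0.01 -0.04 0.06; 0 0 0 0 0 0; 0 0 0 0 0 0"}}

```text
clock: 14.58
position: [485.6, -176.4, 189.3]
ee_rot: [-0.068, 0.964, 0.019, 0.255]
contact_force: [-0.3, 0.3, 1.1]
gripper_width: 76.1
```

```bash
cat > wl.py <<'E'
from g import *
def wcloud(d,p,r):
    T=np.array(d['tool_from_camera']); hh,ww=d['range_z'].shape
    u,v=np.meshgrid(np.arange(ww),np.arange(hh)); a=(u-d['cx'])/d['fx']; b=(v-d['cy'])/d['fy']; th=np.hypot(a,b)
    s=np.where(th>1e-6,np.tan(th)/np.maximum(th,1e-6),1); z=d['range_z']
    Pt=np.stack([a*s*z,-b*s*z,-z],-1)@T[:3,:3].T+T[:3,3]
    return Pt, r.apply(Pt.reshape(-1,3)).reshape(Pt.shape)+p
E
python3 - <<'E'
from wl import *
p,r=cur(); print(p,((r.inv()*Rg).as_rotvec()).round(3),telemetry.read_state()['joints'])
d=shot('wrist','w5.png'); s=shot('side','s5.png')
Pt,P=wcloud(d,p,r); hsv=cv2.cvtColor(d['pixels'],cv2.COLOR_BGR2HSV)
b=P-C; bx,by,Z=b@BX,b@BY,P[...,2]
ins=(d['range_z']>0)&(abs(bx)<90)&(by>-80)&(by<25)&(Z>20)&(Z<150)
# points in light frame
q=P-FOOT; along=q@AX; lat=q@BY; perp=q@(0.8660254*BX+0.5*ZZ)
cap=ins&(along>90)&(along<118)&(np.hypot(lat,perp)<40)
print('cap pts',cap.sum(),'along',np.percentile(along[cap],[5,50,95]),'lat',lat[cap].min(),lat[cap].max(),'perp',perp[cap].min(),perp[cap].max())
face=ins&(along>105)&(np.hypot(lat,perp)<40)
print('face',face.sum(),np.median(along[face]) if face.sum() else 0,cv2.minEnclosingCircle(np.stack([lat[face],perp[face]],1).astype(np.float32)))
o=ins&(hsv[...,0]<16)&(hsv[...,1]>150)&(hsv[...,2]>70); print('orange',o.sum(),'lat',lat[o].min(),lat[o].max(),'al',along[o].min(),along[o].max())
E
```

```text
[ 485.59308806 -176.44883706  189.26609378] [ 0.004 -0.006  0.001] [-0.12739875  0.07106842 -0.52956062 -0.29019215 -0.48610902 -1.07966874]
cap pts 2667 along [ 98.97448686 110.64931667 111.80928945] lat -20.957292547080883 19.69785270474473 perp -21.23215335169813 20.25583465340874
face 2460 110.72065171167014 ((-0.582439661026001, -0.3223336338996887), 20.71480369567871)
orange 54 lat -20.394323949792135 19.01762088004546 al 19.695396160016955 61.395784822867945
```

View pics/w5.png

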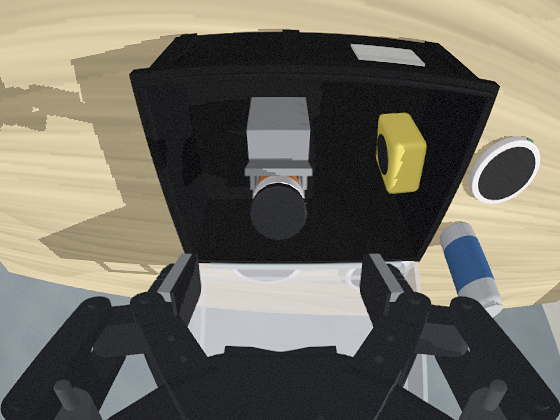

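View pics/s5.png

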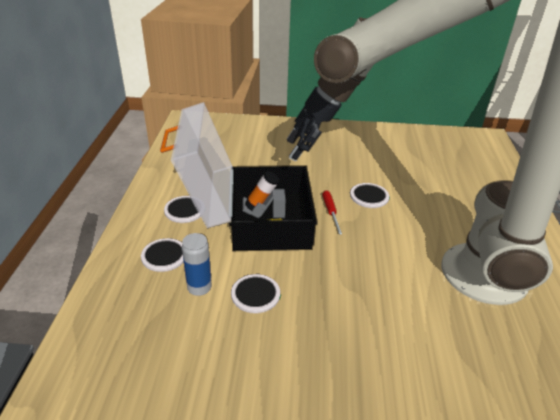

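Call:
{"op": "move_arm", "data": {"deltas": "0 0 2 0 0 0; 0 0 2 0 0 0; 0 0 2 0 0 0; 0 0 2 0 0 0; 0 0 2 0 0 0; 0 0 1.5 0 0 0; 0 0 1 0 0 0; 0 0 0.5 0 0 0; 0 0 0 0 0 0; 0 0 0 0 0 0"}}

```text
clock: 15.92
position: [548.4, -166.9, 76.0]
ee_rot: [-0.067, 0.964, 0.02, 0.255]
contact_force: [0.9, -0.0, -0.3]
gripper_width: 75.8
```

Call:
{"op": "move_arm", "data": {"deltas": "0 0 0 0 0 0; 0 0 0 0 0 0; 0 0 0 0 0 0; 0 0 0 0 0 0; 0 0 0 0 0 0; 0 0 0 0 0 0", "grip": 0}}

```text
clock: 16.68
position: [548.5, -167.3, 76.1]
ee_rot: [-0.067, 0.964, 0.02, 0.255]
contact_force: [-3.3, -2.5, 5.9]
gripper_width: 40.9
```

```bash
python3 - <<'E'
from wl import *
p,r=cur(); print(p,((r.inv()*Rg).as_rotvec()).round(3),(p-FOOT)@AX,(p-FOOT)@BY,telemetry.read_state()['contact_force'],telemetry.read_state()['gripper_width'])
# lift along axis 50, then vertical to z, then to above pad upright
rows(p,r,[(p+60*AX,r,4),(p+60*AX+[0,0,70],r,4)])
E
```

```text
[ 548.51199323 -167.25594373   76.10306867] [ 0.004 -0.006 -0.   ] 59.91720479454262 0.09293655713738881 [-3.2716375  -2.4918194   5.94720927] 40.85571903645575
0 0 -1.5 0 0 0; 0 0 -1.5 0 0 0; 0 0 -1.5 0 0 0; 0 0 -1.5 0 0 0; -0.9 0 -1.5 0 0 0; -0.8 0 -1.5 0 0 0; -0.9 0 -1.6 0 0 0; -0.8 0 -1.5 0 0 0
end [ 518.5 -171.9  198.1] err [-0.3 -0.5 -0. ] [0. 0. 0.]
```

Call:
{"op": "move_arm", "data": {"deltas": "0 0 -0.5 0 0 0; 0 0 -1 0 0 0; 0 0 -1.5 0 0 0; 0 0 -1.5 0 0 0; 0 0 -1.5 0 0 0; -0.9 0 -1.5 0 0 0; -0.8 0 -1.5 0 0 0; -0.9 0 -1.6 0 0 0; -0.8 0 -1.5 0 0 0; 0 0 0 0 0 0"}}

```text
clock: 17.92
position: [518.8, -171.6, 199.2]
ee_rot: [-0.067, 0.964, 0.02, 0.256]
contact_force: [0.0, 0.1, -3.1]
gripper_width: 41.1
```

```bash
python3 - <<'E'
from wl import *
p,r=cur(); print(p,telemetry.read_state()['contact_force'],telemetry.read_state()['gripper_width'])
d=shot('side','s6.png')
# upright above pad: tool vertical, foot at 60 below TCP; pad (533.8,127,10)
pad=np.array([533.8,127.0,10.])
# tool y direction: yaw choose ~ keep BY
Ru=frame(BY,-ZZ)
rows(p,r,[(np.array([500,-60,200.]),Rg*R.from_rotvec((Rg.inv()*Ru).as_rotvec()*0.4),6),(pad+[0,0,62+60],Ru,10)])
E
```

```text
[ 518.78618469 -171.63536482  199.15144328] [ 0.04543081  0.06108828 -3.05876829] 41.14465788909969
0 1.9 0 0 0.03 0; 0.1 1.9 -0.1 0 0.04 0; 0 1.9 0 0 0.03 0; 0.1 1.8 0 0 0.04 0; 0 1.9 0 0 0.03 0; 0.1 1.9 -0.1 0 0.04 0; -0.4 1.8 0.8 0 0.03 0; -0.4 1.8 0.9 0 0.03 0; -0.4 1.8 0.8 0 0.03 0; -0.4 1.8 0.8 0 0.03 0; -0.5 1.8 0.8 0 0.03 0; -0.4 1.8 0.7 0 0.04 0
-0.6 1.8 0.8 0 0.03 0; -0.5 1.8 0.7 0 0.03 0; -0.6 1.8 0.8 0 0.03 0; -0.5 1.8 0.7 0 0.03 0
end [533.6 126.6 131.7] err [-0.2 -0.4 -0.3] [ 0.003 -0.     0.002]
```

View pics/s6.png

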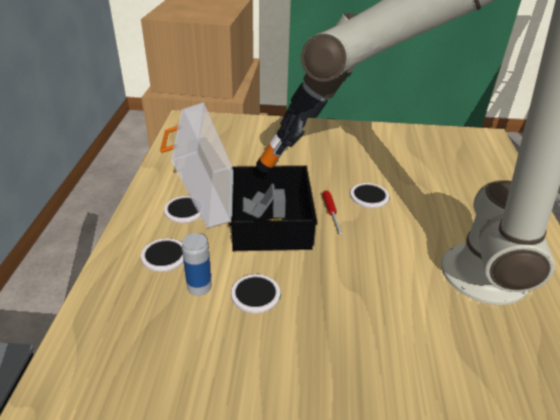

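Call:
{"op": "move_arm", "data": {"deltas": "0 1.9 0 0 0.03 0; 0.1 1.9 -0.1 0 0.04 0; 0 1.9 0 0 0.03 0; 0.1 1.8 0 0 0.04 0; 0 1.9 0 0 0.03 0; 0.1 1.9 -0.1 0 0.04 0; -0.4 1.8 0.8 0 0.03 0; -0.4 1.8 0.9 0 0.03 0; -0.4 1.8 0.8 0 0.03 0; -0.4 1.8 0.8 0 0.03 0; -0.5 1.8 0.8 0 0.03 0; -0.4 1.8 0.7 0 0.04 0"}}

```text
clock: 19.48
position: [519.3, 53.0, 157.3]
ee_rot: [-0.07, 0.996, 0.006, 0.057]
contact_force: [-0.0, -0.7, -3.2]
gripper_width: 41.0
```

Call:
{"op": "move_arm", "data": {"deltas": "-0.6 1.8 0.8 0 0.03 0; -0.5 1.8 0.7 0 0.03 0; -0.6 1.8 0.8 0 0.03 0; -0.5 1.8 0.7 0 0.03 0; 0 0 0 0 0 0; 0 0 0 0 0 0"}}

```text
clock: 20.23
position: [532.9, 126.7, 129.9]
ee_rot: [-0.07, 0.998, 0.002, -0.002]
contact_force: [-0.2, 0.4, -2.8]
gripper_width: 41.0
```

```bash
cat > pl.py <<'E'
from wl import *
def run(tag):
    p,r=cur(); s=telemetry.read_state(); print(p.round(1),'tool z',r.as_matrix()[:,2].round(3),s['contact_force'].round(1),s['gripper_width'])
    for n in ('side','scene'):
        d=shot(n,f'{n}_{tag}.png'); P=cloud(d); hsv=cv2.cvtColor(d['pixels'],cv2.COLOR_BGR2HSV); X,Y,Z=[P[...,i] for i in range(3)]
        ok=(d['range_z']>0)&(np.hypot(X-533,Y-127)<90)
        o=ok&(hsv[...,0]<16)&(hsv[...,1]>150)&(hsv[...,2]>80)&(Z>25)
        co=np.array(d['origin'])
        if o.sum()>5:
            for lo,hi in ((0,50),(50,100)):
                zz=Z[o]; q=P[o][(zz>=np.percentile(zz,lo))&(zz<=np.percentile(zz,hi))]
                # fit cylinder axis xy, R=21
                from scipy.optimize import least_squares
                c0=q[:,:2].mean(0); v=c0-co[:2]; c0=c0+18*v/np.linalg.norm(v)
                f=least_squares(lambda c:np.hypot(*(q[:,:2]-c).T)-21,c0,loss='soft_l1')
                print(n,'orange z',q[:,2].min().round(),q[:,2].max().round(),'axis xy',f.x.round(1),'rms',np.sqrt(np.mean(f.fun**2)).round(2),len(q))
        pd=ok&(np.hypot(X-533,Y-127)<60)&(Z>6)&(Z<14); bl=pd&(hsv[...,2]<60); wh=pd&(hsv[...,2]>150)
        if wh.sum()>20:
            q=P[wh][:,:2]; (cx,cy),a,an=cv2.fitEllipse(cv2.convexHull(q.astype(np.float32))); print(n,'pad ellipse',cx,cy,a)
E
python3 -c "
from pl import *; run('7')
p,r=cur();d=shot('wrist','w7.png')"
python3 - <<'E'
import cv2
d=cv2.imread('pics/side_7.png');e=cv2.imread('pics/w7.png')
cv2.imwrite('pics/sc7.png',cv2.hconcat([cv2.resize(d[150:350,150:350],(360,360)),cv2.resize(e,(440,360))]))
E
```

```text
[532.9 126.7 129.9] tool z [-0.004  0.004 -1.   ] [-0.2  0.4 -2.8] 40.988421045880884
side orange z 89.0 109.0 axis xy [535.4 123.4] rms 1.06 126
side orange z 109.0 136.0 axis xy [535.3 123.8] rms 1.07 126
side pad ellipse 534.7591552734375 125.70207977294922 (108.39729309082031, 111.80513763427734)
scene orange z 88.0 116.0 axis xy [533.2 126.1] rms 1.11 58
scene orange z 116.0 137.0 axis xy [533.4 126.1] rms 1.07 58
scene pad ellipse 533.8494873046875 127.61529541015625 (105.48473358154297, 111.86065673828125)
```

View pics/sc7.png

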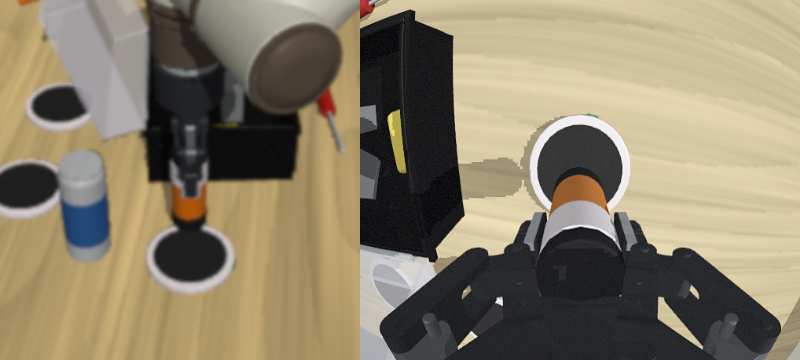

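Call:
{"op": "move_arm", "data": {"deltas": "0 0.1 1 0 0 0; 0 0.1 1.5 0 0 0; 0 0 1.2 0 0 0; 0 0 0.8 0 0 0; 0 0 0.4 0 0 0; 0 0 0.2 0 0 0; 0 0 0.2 0 0 0; 0 0 0 0 0 0; 0 0 0 0 0 0"}}

```text
clock: 21.5
position: [532.8, 129.0, 77.3]
ee_rot: [-0.07, 0.998, 0.002, -0.001]
contact_force: [0.8, -1.0, -2.5]
gripper_width: 41.0
```

```bash
python3 -c "
from pl import *; run('8')"
python3 - <<'E'
import cv2
d=cv2.imread('pics/side_8.png')
cv2.imwrite('pics/sc8.png',cv2.resize(d[180:330,180:330],(600,600),interpolation=cv2.INTER_CUBIC))
E
```

```text
[532.8 129.   77.3] tool z [-0.003  0.004 -1.   ] [ 0.8 -1.  -2.5] 40.99967994253597
side orange z 35.0 56.0 axis xy [535.4 125.5] rms 1.06 113
side orange z 56.0 84.0 axis xy [535.2 125.7] rms 1.16 113
side pad ellipse 534.30029296875 126.02833557128906 (108.84248352050781, 111.97840118408203)
scene orange z 32.0 62.0 axis xy [532.9 128.3] rms 1.28 53
scene orange z 62.0 90.0 axis xy [533.2 128.5] rms 1.18 53
scene pad ellipse 534.8455810546875 127.4493637084961 (104.88505554199219, 110.7861557006836)
```

View pics/sc8.png

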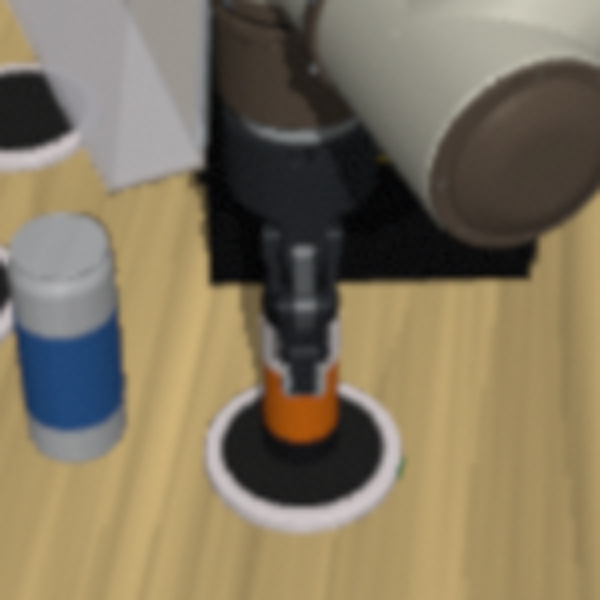

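Call:
{"op": "move_arm", "data": {"deltas": "0 0 0.2 0 0 0; 0 0 0.1 0 0 0; 0 0 0.1 0 0 0; 0 0 0.1 0 0 0; 0 0 0 0 0 0; 0 0 0 0 0 0"}}

```text
clock: 22.35
position: [532.7, 128.9, 72.1]
ee_rot: [-0.07, 0.998, 0.002, -0.002]
contact_force: [-0.5, -0.5, -3.4]
gripper_width: 40.8
```

Call:
{"op": "move_arm", "data": {"deltas": "0 0 0.05 0 0 0; 0 0 0.05 0 0 0; 0 0 0.05 0 0 0; 0 0 0 0 0 0"}}

```text
clock: 22.85
position: [532.6, 128.9, 70.5]
ee_rot: [-0.07, 0.998, 0.002, -0.002]
contact_force: [0.2, 0.0, -2.9]
gripper_width: 40.5
```

Call:
{"op": "move_arm", "data": {"deltas": "0 0 0.05 0 0 0; 0 0 0 0 0 0; 0 0 0.05 0 0 0; 0 0 0 0 0 0"}}

```text
clock: 23.35
position: [532.7, 128.9, 69.8]
ee_rot: [-0.07, 0.998, 0.002, -0.002]
contact_force: [-0.2, 0.5, -1.9]
gripper_width: 41.2
```

Call:
{"op": "move_arm", "data": {"deltas": "0 0 0.05 0 0 0; 0 0 0 0 0 0; 0 0 0 0 0 0"}}

```text
clock: 23.72
position: [532.9, 129.0, 69.7]
ee_rot: [-0.07, 0.998, 0.002, -0.001]
contact_force: [-1.3, -1.1, 4.2]
gripper_width: 41.0
```

Call:
{"op": "move_arm", "data": {"deltas": "0 0 0 0 0 0; 0 0 0 0 0 0; 0 0 0 0 0 0", "grip": 4.6}}

```text
clock: 24.1
position: [532.7, 129.0, 68.9]
ee_rot: [-0.07, 0.998, 0.002, -0.002]
contact_force: [0.1, 0.2, -0.8]
gripper_width: 46.2
```

Call:
{"op": "move_arm", "data": {"deltas": "0 0 0 0 0 0; 0 0 0 0 0 0; 0 0 0 0 0 0; 0 0 0 0 0 0", "grip": 7.5}}

```text
clock: 24.6
position: [532.6, 128.9, 69.1]
ee_rot: [-0.07, 0.998, 0.002, -0.002]
contact_force: [0.0, -0.3, 0.4]
gripper_width: 75.0
```

```bash
python3 -c "
from pl import *; run('9')"
python3 - <<'E'
import cv2
d=cv2.imread('pics/side_9.png')
cv2.imwrite('pics/sc9.png',cv2.resize(d[180:330,180:330],(600,600),interpolation=cv2.INTER_CUBIC))
E
```

```text
[532.6 128.9  69.1] tool z [-0.004  0.004 -1.   ] [ 0.  -0.3  0.4] 74.96956820277946
side orange z 29.0 44.0 axis xy [535.4 125.1] rms 1.13 89
side orange z 44.0 129.0 axis xy [535.2 125.6] rms 5.43 89
side pad ellipse 534.2064819335938 126.12638092041016 (108.64808654785156, 110.9093017578125)
scene orange z 28.0 54.0 axis xy [533.1 128.1] rms 1.1 51
scene orange z 54.0 76.0 axis xy [533.4 127.7] rms 1.01 51
scene pad ellipse 534.45947265625 128.09063720703125 (104.52299499511719, 112.94479370117188)
```

View pics/sc9.png

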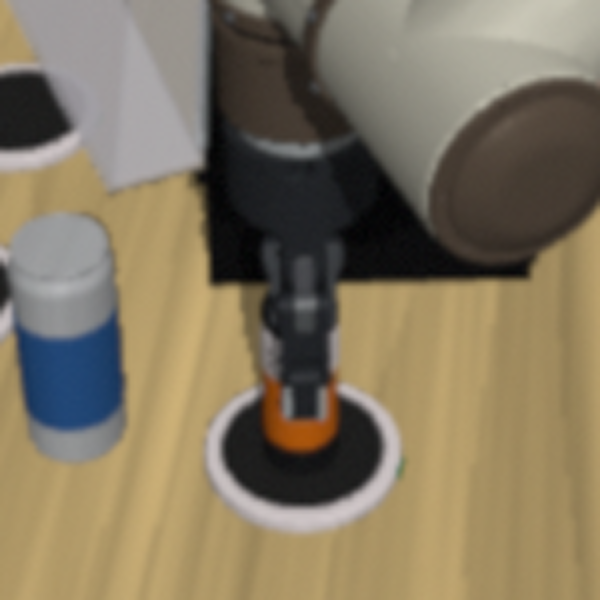

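Standing centred, released. Retreat straight up, then back.

Call:
{"op": "move_arm", "data": {"deltas": "0 0 -0.5 0 0 0; 0 0 -1 0 0 0; 0 0 -2 0 0 0; 0 0 -2.5 0 0 0; 0 0 -3 0 0 0; 0 0 -3 0 0 0; 0 0 -3 0 0 0; 0 0 -3 0 0 0; 2 0 -1 0 0 0; 3 0 0 0 0 0; 3 0 0 0 0 0; 3 0 0 0 0 0"}}

```text
clock: 26.2
position: [423.4, 112.6, 260.2]
ee_rot: [-0.07, 0.998, 0.002, -0.001]
contact_force: [-0.1, 0.6, -0.5]
gripper_width: 75.1
```

Call:
{"op": "move_arm", "data": {"deltas": "0 0 0 0 0 0; 0 0 0 0 0 0; 0 0 0 0 0 0; 0 0 0 0 0 0"}}

```text
clock: 26.7
position: [424.9, 113.0, 259.2]
ee_rot: [-0.07, 0.998, 0.002, -0.002]
contact_force: [-0.5, 0.8, 0.3]
gripper_width: 74.9
```

```bash
python3 -c "
from pl import *; run('10')"
python3 - <<'E'
import cv2
d=cv2.imread('pics/side_10.png');e=cv2.imread('pics/scene_10.png')
cv2.imwrite('pics/sc10.png',cv2.hconcat([cv2.resize(d[90:330,130:370],(400,400)),cv2.resize(e[100:340,150:390],(400,400))]))
E
```

```text
[424.9 113.  259.2] tool z [-0.004  0.003 -1.   ] [-0.5  0.8  0.3] 74.94155373893668
side orange z 27.0 53.0 axis xy [535.6 125.5] rms 1.16 138
side orange z 53.0 79.0 axis xy [535.4 125.4] rms 1.11 138
side pad ellipse 533.8312377929688 126.1229248046875 (109.30770111083984, 111.31539916992188)
scene orange z 28.0 55.0 axis xy [533.2 128.1] rms 0.87 46
scene orange z 55.0 80.0 axis xy [533.7 128.4] rms 1.04 46
scene pad ellipse 532.810546875 128.09226989746094 (107.32329559326172, 112.1966552734375)
```

View pics/sc10.png

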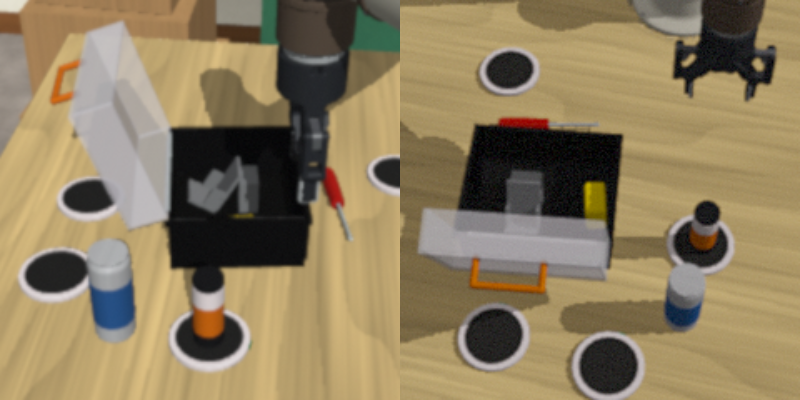

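```bash
python3 -c "
from h import *
print(arm.job_done(), telemetry.read_state()['clock'])"
```

```text
the job is handed in; nothing more can be done
the job is handed in; nothing more can be done
```

The lid is open and resting on its stop, and the work light stands upright on the leftmost charging pad. I handed the job in at about 27 s on the robot's clock.

- **Lid:** I gripped the handle bar, swung the lid over to about 1.85 rad and let go. It fell back to its stop and stayed there.
- **Light:** I grasped it about 25–30 mm below the cap, drew it out along the cradle's slope and turned it upright. It touched down on the pad with about 7 N (the vertical force rose from −2.9 to +4.2 N). Then I released it and backed the arm away.

The last pictures showed the gripper clear of everything, at about zero force. The side camera puts the light's axis about 2 mm from the pad's centre, and the scene camera puts it within 1 mm. The two cameras differ from each other by about 2–3 mm. I saw no tilt in the light.

The can, screwdriver and tape measure looked unmoved in those pictures, but I did not measure them again. No check failed. The highest force I read was about 15 N, while the lid was being raised.

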